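# Wind the specimen stage home

## Robot

A 7-joint arm with a two-finger parallel gripper is mounted at the origin on the work surface. World frame = base frame: x ahead of the robot, y to its left, z up, the work surface at z = 0. Lengths are in m, angles in rad, forces in N, time in s.
With the tool pointing down it reaches from about 0.4 to 0.85 m from the base axis. Payload 4.5 kg.
Tool frame: the origin (TCP) lies between the finger pads; the fingertips stand 19 mm ahead of it and the grasp point (between the pads) is the TCP; z points along the fingers, y is the line along which they close (so a half turn about z gives the same grasp; the last joint's range is limited). The gripper opens to 88 mm and grips with 3 to 60 N. Pads are 18 mm wide; open, the fingers measure 123 mm over their backs; the gripper's body (75 mm by 187 mm) begins 45 mm behind the grasp point.
Start: joints at [1.314, 0.689, -0.195, 1.565, 0.157, 0.902, -0.215], TCP at [0.179, -0.599, 0.258] pointing down, gripper open.
Joint ranges: [-3.01, 3.01], [-0.46, 2.08], [-1.47, 1.51], [0.13, 2.56], [-1, 4.14], [0.04, 2.09], [-2.66, 2.66]. Speed limits (rad/s): [2.57, 2.57, 3.14, 3.14, 3.14, 3.14, 3.14].

## Interface

Orientations are given as a unit quaternion [x, y, z, w].
In Python, from bench import get_state, snapshot, camera_model, job_done, silhouettes gives the robot as it stands. The module is installed in compiled form; this text tells all that it offers.
- The arm moves only by the tool drive_tool, never from a script. Its argument "steps" is text: rows parted by semicolons, each of 7 numbers parted by spaces: the shift along the world's x, y, z in m, then the turn, a rotation vector about the world's x, y, z in degrees, then the closure, from -1 (fully open) to 1 (shut). A call has 1 to 20 rows; each row shifts and turns the commanded pose from where the row before left it; what a row does not reach is not made up. A row lasts 1/8 s, in which the tool goes at most 62.5 mm and 10.7 degrees, less where a joint would pass 70% of its speed; a pose out of reach is approached as far as the arm can. A call with a gripper value outside its range is refused whole. The fingers move at their own pace and stop on an object; "grip_force" is the grip in N (left out, the last holds). Time passes only in rows, so rows that do not move let the fingers close. It gives the time, the measured TCP pose, the force, the opening and the grip force at its end, in the units of the state.
- get_state(): the state, without advancing time (a new reading comes with each control period).
- snapshot(name): name is "scene" or "top"; returns (picture, depth): 420x560x3 uint8, red, green, blue; 420x560 float32, m along the optical axis (not along the pixel's ray), 0 where there is no reading.
- camera_model(name): a dict with "intrinsics" (3x3 intrinsics, pixels), "eye" and "orientation" of the camera in the world. Camera axes: x right, y down, z forward; pixel columns grow to the right and rows downward; lengths in m; the calibration is good to about 2 mm. A picture is of the moment at which its call begins. camera_model takes no time and is no camera call.
- job_done(): hands the job in; it is judged then, once.
Trained networks look in the newest picture that a camera, given by its name, has taken for a name from the list of things; names that differ only in an ending like _2 or _b are one class to them, and where a whole thing is asked for, a point or a joint stands for the part that bears it (a point fixed in the world has none). Each returns a list of dicts, best first, with "confidence" (0 to 1); they miss things now and then, are a little off and sometimes report something else, mostly with a low value. They report only what shows in the picture. A call takes as long as a camera call. They do not tell look-alikes from the thing itself.
- silhouettes(camera, query): "mask" (420x560 bool, what is visible of it) and "xy" ([column, row] in pixels, amid what is visible of it).
The state is a dict: "time_s": time; "joint_pos": joint angles; "qd": joint speeds; "joint_torque": joint torques, N m; "eef_pos": TCP position; "tcp_rot": TCP orientation; "contact_force": force on the tool from outside, world axes, zero at the start; "moment": the same for the moment, N m; "gripper_width": finger opening in m; "grasp_force": force on a finger pad.
Only numpy, scipy, OpenCV 4.12 (cv2) and the standard library are available. Lean on these libraries where they do the work, as an engineer would, in place of code of your own. Each camera call takes 0.05 s, during which the arm holds its last target. There are 200 camera calls.

## Task

Set the white specimen cassette down flat in the empty tray of the hand-wound stage, then turn the stage's crank clockwise until the tray is fully home under the reading head, and let go. There is a heavy point in every turn: from the first heavy point on keep the crank turning steadily to the end, never pausing and never letting it whip round, and do not strain the rubber bush of the grip by pulling it outwards or pushing it inwards. Leave the tape roll, the bottle and the little grey box where they are.

Things in the scene. Friction and masses are not known exactly. Their poses are not given: they have to be found in the camera images.
- cassette: Loose white specimen cassette on the bench, 54 (x) by 68 (y) by 34 mm high, with a grip ridge on top 18 (x) by 44 (y) by 26 mm high (top 60 mm above the underside); about 0.16 kg. Origin: centre of the underside; z up. It may go in either way round (half a turn).
- base: Hand-wound stage fixed to the bench: aluminium bed 130 (x) by 400 mm (y), 18 mm thick. From -y to +y: white gearbox (120 by 165 mm, top 58 mm above the bench) with crank and flywheel, sliding tray, reading head. Origin: on the bench in the bed's middle, z up; +y is the tray's way home.
- head (a point): Middle of the top of the reading head, a bridge on two legs across the bed, 60 mm wide in y and 120 mm in x, underside 109 mm and top 131 mm above the bench. Axes as base.
- nest (a point): Centre of the inner floor of the aluminium tray (the carriage), 30 mm above the bench; axes as base. The nest is 60 (x) by 74 mm (y) inside, so the cassette has 3 mm play on every side; walls 6 mm thick, standing 14 mm above this floor. It moves with the tray.
- carriage (a joint): Travel of the tray towards the reading head, m: 0 at the loading place (start), 0.060 fully home. Geared to the crank: 30 mm per turn, so home takes two whole turns.
- crank (a joint): Angle the crank has turned, rad, growing CLOCKWISE seen from above: 0 at start, end stop at 12.6 (2 turns). Friction 0.1 N m, and a spring: heavy points on top at pi and 3 pi. It resists for the half turn before each with up to 0.45 N m (9 N at the grip with friction), then drives the crank on as strongly. Near 0, 2 pi, 4 pi it is slack and the crank stays put.
- grip_mid (a point): Middle of the crank's upright black grip: round, 20 to 25 mm thick, 47 mm tall, 23 mm below and above this point, top 146 mm above the bench. It spins freely on its pin, so its yaw tells nothing of the crank. Below it the crank arm, 20 mm wide, top 98 mm above the bench. It runs on a circle of 60 mm radius; the crank points differently at every start.
- gearbox_top (a point): Point on the gearbox top, 58 mm above the bench, near the crank post. The post's flange (76 mm across) is clamped by hand over an oversize hole: the crank's true upright axis stands anywhere up to 24 mm from this point, different every time, fixed during the work. Axes as base.
- bush (a joint): Radial shift of the grip's pin in the rubber bush at the end of the crank arm, m: + when the grip is pulled outwards, - when pushed in towards the post; 0 unloaded, springy at 4 N per mm. The cranking force itself does not show here, only force along the arm. Beyond 3 mm (12 N) either way the bush is strained.
- flywheel: Flat steel flywheel, 52 mm across, top 67 mm above the bench, on the gearbox beside the tray. Dragged by the crank through a viscous clutch, it follows the crank's speed with about 0.8 s lag, so short hitches do not matter. Steady work keeps it between 0.25 and 3.5 rad/s, the crank itself below 6 rad/s. Origin on its axis.
- tape: Bystander: roll of white tape lying flat, 64 mm across, 22 mm high. Origin: centre of the underside.
- bottle: Bystander: small white bottle, 52 mm thick, 110 mm tall. Origin: centre of the underside.
- bin: Bystander: shallow grey open box 70 by 100 by 35 mm, beyond the stage. Origin: centre of the underside.
Things that resemble listed ones, but are neither listed nor needed, are in the scene too. What is shaped like the cassette but blue, orange or pink is not meant.

How it is judged:
By the outcome, as a careful person would: the job done as asked, in the order asked, and still so for the second after the job is handed in, with the robot touching nothing.
It also fails if it takes over 72 s, if anything falls off the work surface, if the arm or the gripper's body presses on something with over 40 N, if the wrist force passes 120 N, or if a joint passes its speed limit or range.

## Working session

There is one attempt and no reset: what is moved stays moved. The work goes in short steps, Python scripts to look and compute and a tool call to move; the robot and the scene stay as the last step left them, time stands still between calls to the robot, and variables do not carry over. Pictures are saved under pics/ and viewed, at most 10 in all, crops included, and the job is handed in when it is done.

Besides the shell and the picture viewer there is one more tool, called after ">>>" as name(argument=value, ...), one argument or row to a line, values as JSON. drive_tool: Moves the arm, as the interface text tells. Its arguments: {"type":"object","properties":{"steps":{"type":"string"},"grip_force":{"type":"number"}},"required":["steps"]}

```bash
mkdir -p pics; cat > h.py <<'E'
import numpy as np,cv2
from bench import *
from scipy.spatial.transform import Rotation as R
def cam(n):
    m=camera_model(n);K=np.array(m["intrinsics"]);o=np.array(m["orientation"],float)
    Rm=o if o.shape==(3,3) else R.from_quat(o).as_matrix()
    return K,np.array(m["eye"]),Rm
def cloud(n,d):
    K,e,Rm=cam(n);v,u=np.mgrid[:420,:560]
    P=np.stack([(u-K[0,2])/K[0,0]*d,(v-K[1,2])/K[1,1]*d,d],-1)
    return P@Rm.T+e
def save(f,p): cv2.imwrite("pics/"+f,p[:,:,::-1])
E
python3 - <<'E'
from h import *
s=get_state();print(s["time_s"],s["eef_pos"],s["tcp_rot"],s["contact_force"],s["gripper_width"])
for n in("scene","top"):
    print(n,camera_model(n))
    p,d=snapshot(n);save(n+"0.png",p);P=cloud(n,d);np.savez(n+"0.npz",p=p,d=d,P=P)
    for q in("cassette","base","head","nest","grip_mid","flywheel","tape","bottle","bin"):
        for r in silhouettes(n,q)[:4]:
            m=r["mask"]&(d>0);X=P[m]
            print(n,q,round(r["confidence"],2),np.round(r["xy"]),m.sum(),np.round(np.median(X,0),3),np.round(np.percentile(X,2,axis=0),3),np.round(np.percentile(X,98,axis=0),3))if m.any() else print(n,q,r["confidence"],r["xy"])
E
```

```text
0.0 [ 0.17897591 -0.59819531  0.25689312] [ 9.89441783e-01  1.44927872e-01 -2.05706640e-04 -9.09268823e-04] [-0.13396374  0.4972725  -0.77591635] 0.08807836554016175
scene {'intrinsics': array([[420.45151094,   0.        , 290.56909038],
       [  0.        , 420.45151094, 215.42696135],
       [  0.        ,   0.        ,   1.        ]]), 'eye': array([1.13600659, 0.35767218, 0.9973309 ]), 'orientation': array([ 0.53829054,  0.784751  , -0.25591474, -0.17004942])}
scene cassette 0.92 [367. 204.] 474 [0.377 0.292 0.034] [ 0.335  0.262 -0.   ] [0.399 0.321 0.062]
scene cassette 0.87 [384. 273.] 633 [0.577 0.396 0.034] [0.542 0.359 0.007] [0.606 0.434 0.062]
scene cassette 0.68 [376. 238.] 547 [0.476 0.343 0.034] [0.444 0.311 0.003] [0.493 0.374 0.062]
scene cassette 0.57 [415. 221.] 554 [0.382 0.43  0.033] [0.351 0.394 0.004] [0.409 0.468 0.062]
scene base 0.93 [269. 224.] 5905 [0.576 0.06  0.045] [ 0.492 -0.154  0.008] [0.615 0.208 0.13 ]
scene head 0.81 [268. 228.] 6002 [0.576 0.06  0.045] [ 0.492 -0.157  0.007] [0.616 0.209 0.13 ]
scene head 0.2 [267. 225.] 795 [0.55  0.056 0.031] 
[... 1659 characters left out ...]
026] [0.583 0.102 0.047]
top nest 0.6 [389. 129.] 1538 [ 0.769 -0.176  0.006] [ 0.728 -0.222 -0.   ] [ 0.8   -0.121  0.037]
top grip_mid 0.49 [397. 217.] 161 [ 0.541 -0.151  0.145] [ 0.531 -0.175  0.038] [ 0.56  -0.143  0.15 ]
top flywheel 0.88 [325. 216.] 450 [ 0.546 -0.022  0.067] [ 0.522 -0.044  0.059] [0.57  0.001 0.071]
top tape 0.84 [285. 124.] 448 [0.752 0.07  0.021] [ 0.719  0.04  -0.003] [0.78  0.096 0.026]
top bottle 0.65 [178. 143.] 609 [0.689 0.311 0.075] [0.673 0.293 0.001] [0.718 0.341 0.112]
top bin 0.96 [389. 128.] 1504 [ 0.769 -0.175  0.006] [ 0.728 -0.22  -0.   ] [ 0.8   -0.121  0.037]
top bin 0.44 [287. 214.] 1262 [0.548 0.061 0.031] [0.513 0.02  0.026] [0.583 0.102 0.047]
```

View pics/top0.png

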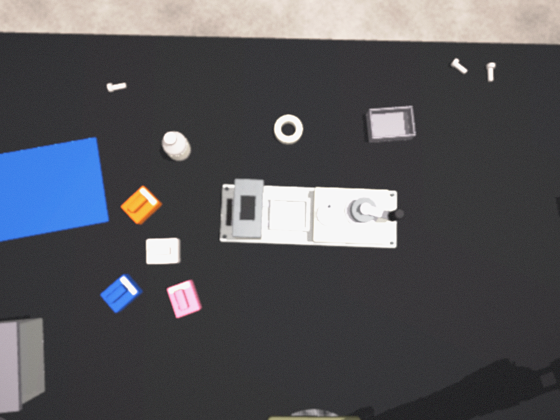

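View pics/scene0.png

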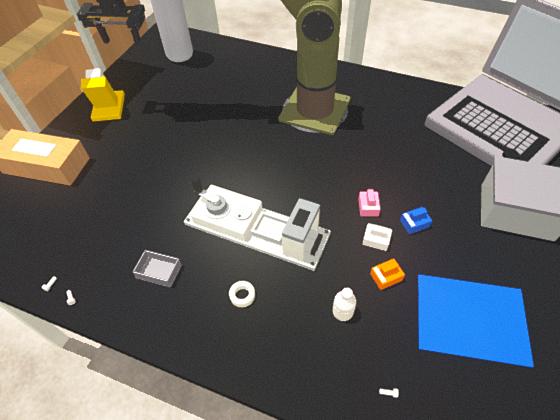

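Top view: the look-alikes are orange (140,205), blue (121,293) and pink (184,298). The white one at (162,250) is the cassette. The crank post is near (366,207), the grip near (398,214) and the tray near (288,213).

```bash
python3 - <<'E'
from h import *
def rect(Q):
    (c,wh,a)=cv2.minAreaRect(Q[:,:2].astype(np.float32)*1000);return np.round(c,1),np.round(wh,1),round(a,1)
for n in("top","scene"):
    z=np.load(n+"0.npz");P=z["P"];p=z["p"]
    def box(x0,x1,y0,y1,z0,z1):
        m=(P[...,0]>x0)&(P[...,0]<x1)&(P[...,1]>y0)&(P[...,1]<y1)&(P[...,2]>z0)&(P[...,2]<z1);return P[m]
    print(n)
    for nm,b in dict(ridge=(.41,.52,.29,.385,.054,.07),body=(.41,.52,.29,.385,.028,.065),grip=(.5,.6,-.2,-.12,.13,.16),head=(.46,.64,.08,.23,.124,.14),
      gear=(.46,.64,-.2,.03,.054,.062),traytop=(.5,.6,0,.115,.04,.05),trayfloor=(.5,.6,0,.12,.028,.034),bed=(.46,.64,-.25,.25,.014,.022),fly=(.5,.6,-.06,.02,.064,.07),
      arm=(.48,.64,-.2,-.04,.09,.102),post=(.48,.64,-.14,-.04,.102,.13),fl=(.48,.64,-.2,-.04,.063,.09)).items():
        Q=box(*b)
        if len(Q)>5: print(nm,len(Q),"med",np.round(np.median(Q,0)*1000,1),"rect",rect(Q))
    Q=box(.48,.62,-.14,-.03,.05,.16);print(np.histogram(Q[:,2],bins=np.arange(.05,.16,.005)))
p=np.load("top0.npz")["p"]
a=cv2.resize(p[225:275,130:200],(560,400),interpolation=2)
b=cv2.resize(p[170:260,300:420],(640,480),interpolation=2)
save("cas.png",a);save("crank.png",b)
E
```

```text
top
ridge 174 med [462.5 342.7  59.7] rect (array([462.6, 342.6]), array([17.4, 43.3]), 0.8)
body 759 med [462.3 340.6  34.7] rect (array([462.5, 343.5]), array([53.8, 69.4]), 2.9)
grip 127 med [ 541.7 -152.8  145.7] rect (array([ 541.3, -154.6]), array([24. , 22.6]), 88.3)
head 1621 med [549.7 151.  127.5] rect (array([550.5, 151.1]), array([ 59.8, 119.9]), 88.8)
gear 2553 med [526.3 -63.1  57.9] rect (array([545.5, -73.3]), array([164.9, 119.6]), 88.7)
traytop 364 med [549.   54.7  43.6] rect (array([545. ,  56.5]), array([96. , 79.8]), 87.9)
trayfloor 747 med [548.5  60.9  30.4] rect (array([554.7,  57.8]), array([99.1, 90.5]), 88.6)
bed 2415 med [523.6  71.3  17.8] rect (array([547.5,  16.5]), array([399.7, 129.9]), 88.7)
fly 375 med [546.1 -22.5  66.8] rect (array([549.9, -27.6]), array([49.5, 62.7]), 31.7)
arm 275 med [ 549.9 -120.    98.4] rect (array([ 553.3, -122.9]), array([76.6, 39.3]), 83.3)
post 40 med [555.8 -97.3 103.3] rect (array([552.8, -99.6]), array([31.9, 19.4]), 38.0)
fl 598 med [551.3 -85.8  83.6] rect (array([ 551.9, -101.4]), array([134.8,  80.4]), 70.4)
(arr
[... 1007 characters left out ...]
551. ,  15.3]), array([399.9, 132.9]), 89.2)
fly 206 med [548.9 -23.7  66.5] rect (array([548.5, -26.7]), array([56.8, 50.6]), 78.6)
arm 156 med [ 554.4 -121.1   97.7] rect (array([ 551.7, -124.2]), array([78.8, 24.5]), 77.7)
post 20 med [558.7 -97.4 102.8] rect (array([ 560.4, -106.4]), array([16.3, 37.7]), 1.2)
fl 349 med [569.1 -84.8  81.9] rect (array([561.6, -86.8]), array([91.4, 69.6]), 83.9)
(array([ 93, 612, 220,  95,  26,  24,  77, 108,  18,  76,  45,   1,   0,
         0,   0,   0,   0,   0,   0,   0,   0]), array([0.05 , 0.055, 0.06 , 0.065, 0.07 , 0.075, 0.08 , 0.085, 0.09 ,
       0.095, 0.1  , 0.105, 0.11 , 0.115, 0.12 , 0.125, 0.13 , 0.135,
       0.14 , 0.145, 0.15 , 0.155]))
```

View pics/cas.png

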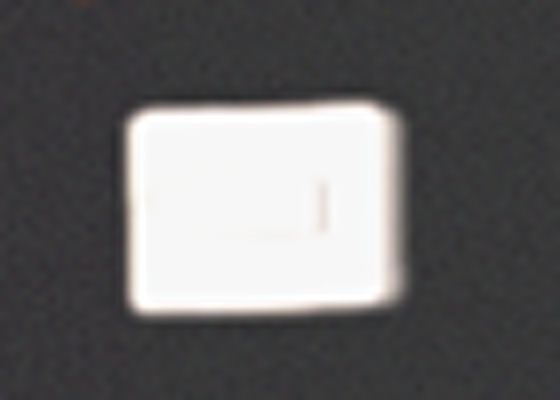

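View pics/crank.png

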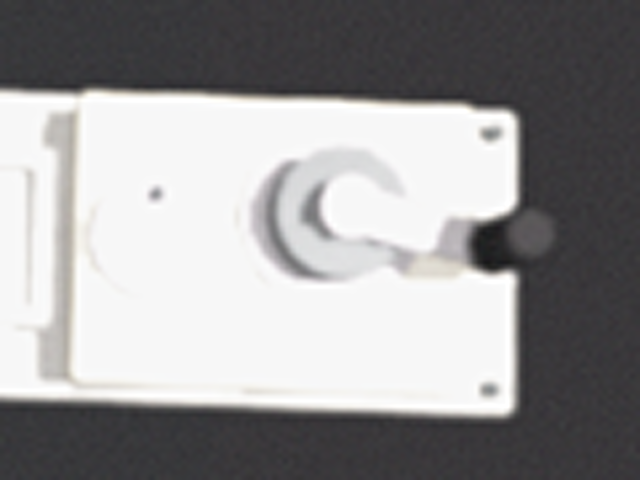

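```bash
python3 - <<'E'
from h import *
from scipy.optimize import least_squares
yaw=np.radians(-1.1);c,s=np.cos(yaw),np.sin(yaw);B=np.array([[c,-s],[s,c]])
for n in("top","scene"):
    P=np.load(n+"0.npz")["P"];X=P.reshape(-1,3)
    L=(X[:,:2]-[.549,.016])@B*1000;z=X[:,2]*1000
    # tray walls profile
    m=(z>40)&(z<47)&(abs(L[:,0])<45)&(L[:,1]>-6)&(L[:,1]<88)
    W=L[m];print(n,"wall n",m.sum())
    a=W[(W[:,1]>18)&(W[:,1]<62)];print(" x walls hist",np.histogram(a[:,0],np.arange(-42,43,3)))
    b=W[abs(W[:,0])<25];print(" y walls hist",np.histogram(b[:,1],np.arange(-6,90,3)))
    f=(z>27)&(z<33)&(abs(L[:,0])<33)&(L[:,1]>-2)&(L[:,1]<86);F=L[f]
    print(" floor x",np.percentile(F[:,0],[0.5,2,50,98,99.5]).round(1),"y",np.percentile(F[:,1],[.5,2,50,98,99.5]).round(1))
    # crank discs
    C=np.array([.551,-.096])
    for nm,z0,z1,r in(("flange",60,66,60),("drum",82,90,50),("hub",100.5,107,30)):
        m=(z>z0)&(z<z1)&(np.hypot(*(X[:,:2]-C).T)<r/1000)
        Q=X[m][:,:2]*1000
        (cc,rr)=cv2.minEnclosingCircle(Q.astype(np.float32));print(" ",nm,m.sum(),np.round(cc,1),round(rr,1),"z",np.median(z[m]).round(1))
    m=(z>141)&(z<149)&(abs(X[:,0]-.545)<.03)&(abs(X[:,1]+.155)<.03)
    Q=X[m][:,:2]*1000;(cc,rr)=cv2.minEnclosingCircle(Q.astype(np.float32));print("  griptop",m.sum(),np.round(cc,1),round(rr,1),Q.mean(0).round(1))
    m=(z>96)&(z<99.7)&(X[:,0]>.5)&(X[:,0]<.6)&(X[:,1]<-.1)&(X[:,1]>-.19)
    Q=X[m][:,:2]*1000;print("  arm",m.sum(),[ (yy,Q[abs(Q[:,1]-yy)<3,0].min().round(1),Q[abs(Q[:,1]-yy)<3,0].max().round(1)) for yy in(-145,-138,-132,-126,-120) if (abs(Q[:,1]-yy)<3).any()])
    # cassette body top, ridge yaw by edges
    m=(z>30)&(z<38)&(abs(X[:,0]-.463)<.045)&(abs(X[:,1]-.343)<.045);print("  cas top",cv2.minAreaRect((X[m][:,:2]*1000).astype(np.float32)))
E
```

```text
top wall n 325
 x walls hist (array([ 0, 13, 22, 18,  0,  0,  0,  0,  0,  0,  0,  0,  0,  0,  0,  0,  0,
        0,  0,  0,  0,  0,  0, 13, 23, 14,  0,  0]), array([-42, -39, -36, -33, -30, -27, -24, -21, -18, -15, -12,  -9,  -6,
        -3,   0,   3,   6,   9,  12,  15,  18,  21,  24,  27,  30,  33,
        36,  39,  42]))
 y walls hist (array([ 0,  0,  3, 29, 26,  0,  0,  0,  0,  0,  0,  0,  0,  0,  0,  0,  0,
        0,  0,  0,  0,  0,  0,  0,  0,  0,  0,  0,  0, 14, 27]), array([-6, -3,  0,  3,  6,  9, 12, 15, 18, 21, 24, 27, 30, 33, 36, 39, 42,
       45, 48, 51, 54, 57, 60, 63, 66, 69, 72, 75, 78, 81, 84, 87]))
 floor x [-29.8 -29.2  -0.8  28.   29. ] y [ 8.4  9.4 45.2 80.8 81.8]
  flange 447 [551.3 -96. ] 59.7 z 62.4
  drum 332 [556.4 -96. ] 27.9 z 85.5
  hub 79 [ 551.6 -104.3] 19.8 z 102.0
  griptop 105 [ 542.2 -154.5] 12.3 [ 541.6 -154. ]
  arm 140 [(-145, np.float64(531.9), np.float64(553.4)), (-138, np.float64(538.3), np.float64(555.4)), (-132, np.float64(538.0), np.float64(557.4)), (-126, np.float64(540.1), np.float64(559.2)), (-120, np.float64(540.1), np.float64(559.4))]
[... 623 characters left out ...]
, 12, 15, 18, 21, 24, 27, 30, 33, 36, 39, 42,
       45, 48, 51, 54, 57, 60, 63, 66, 69, 72, 75, 78, 81, 84, 87]))
 floor x [-31.2 -30.5  -5.8  20.6  21.3] y [ 5.8  6.7 41.2 75.8 76.6]
  flange 226 [550.9 -95.3] 59.2 z 62.3
  drum 174 [558.3 -96.9] 27.8 z 85.4
  hub 39 [ 561.3 -107.1] 20.3 z 102.1
  griptop 50 [ 543.9 -155.3] 12.0 [ 545.5 -154.6]
  arm 67 [(-145, np.float64(540.0), np.float64(556.9)), (-138, np.float64(540.0), np.float64(558.2)), (-132, np.float64(540.1), np.float64(558.3)), (-126, np.float64(542.9), np.float64(560.9)), (-120, np.float64(545.0), np.float64(558.4))]
  cas top ((465.4803161621094, 342.49859619140625), (56.316226959228516, 67.54002380371094), 2.965358257293701)
```

>>> drive_tool(
  steps="0.046 0.0355 0 0 0 0 -1;0.046 0.0355 0 0 0 0 -1;0.046 0.0355 0 0 0 0 -1;0.046 0.0355 0 0 0 4.5 -1;0.046 0.0355 0 0 0 4.5 -1;0.046 0.0355 0 0 0 4.5 -1;0.046 0.0355 0 0 0 4.5 -1;0.0167 0.0583 0 0 0 4.5 -1;0.0167 0.0583 0 0 0 4.5 -1;0.0167 0.0583 0 0 0 4.5 -1;0.0167 0.0583 0 0 0 4.5 -1;0.0167 0.0583 0 0 0 4.5 -1;0.0167 0.0583 0 0 0 4.5 -1;-0.0195 0.049 0 0 0 4.5 -1;-0.0195 0.049 0 0 0 4.5 -1;-0.0195 0.049 0 0 0 4.5 -1;-0.0195 0.049 0 0 0 4.5 -1;-0.0195 0.049 0 0 0 4.5 -1;-0.0195 0.049 0 0 0 4.5 -1;-0.0195 0.049 0 0 0 4.4 -1",
)

```text
time_s: 3.5
eef_pos: [0.4644, 0.344, 0.2579]
tcp_rot: [0.687, 0.727, 0.0, 0.0]
contact_force: [0.3, -0.0, 0.5]
gripper_width: 0.0883
grasp_force: 0.0
```

```bash
cat >> h.py <<'E'
def st():
    s=get_state();r=R.from_quat(s["tcp_rot"]).as_matrix()
    print(round(s["time_s"],2),"pos",np.round(np.array(s["eef_pos"])*1000,1),"ydir",round(np.degrees(np.arctan2(r[1,1],r[0,1])),2),"z",np.round(r[:,2],3),"F",np.round(s["contact_force"],1),"w",round(s["gripper_width"]*1000,1),"gf",np.round(s["grasp_force"],1),"q",np.round(s["joint_pos"],2))
    return s
E
python3 -c "
from h import *
st()"
```

```text
3.5 pos [464.4 344.  257.9] ydir 3.19 z [ 0.001  0.    -1.   ] F [ 0.3 -0.   0.5] w 88.3 gf 0.0 q [-0.44  0.65 -0.47  1.7   0.37  0.87 -1.01]
```

>>> drive_tool(
  steps="-0.0007 -0.0013 -0.06 0 0 0 -1;0 0 -0.06 0 0 0 -1;0 0 -0.045 0 0 0 -1;0 0 -0.025 0 0 0 -1;0 0 -0.0115 0 0 0 -1;0 0 0 0 0 0 -1;0 0 0 0 0 0 1;0 0 0 0 0 0 1;0 0 0 0 0 0 1;0 0 0 0 0 0 1;0 0 0 0 0 0 1;0 0 0 0 0 0 1",
  grip_force=25,
)

```text
time_s: 5.0
eef_pos: [0.4642, 0.3412, 0.0562]
tcp_rot: [0.688, 0.726, 0.0, 0.0]
contact_force: [-0.4, -0.1, 0.6]
gripper_width: 0.03
grasp_force: 0.0
```

```bash
python3 -c "
from h import *
st()"
```

```text
5.0 pos [464.2 341.2  56.2] ydir 3.07 z [ 0. -0. -1.] F [-0.4 -0.1  0.6] w 30.0 gf 0.0 q [-0.55  0.94 -0.29  1.84  0.56  0.45 -1.18]
```

>>> drive_tool(
  steps="0 0 0 0 0 0 1;0 0 0 0 0 0 1;0 0 0 0 0 0 1;0 0 0.02 0 0 0 1;0 0 0.05 0 0 0 1;0 0 0.055 0 0 0 1;0 0 0.034 0 0 -0.2 1;0.014 -0.046 0 0 0 -1 1;0.014 -0.046 0 0 0 -1 1;0.014 -0.046 0 0 0 -1 1;0.014 -0.046 0 0 0 -1 1;0.014 -0.047 0 0 0 0 1;0.015 -0.0508 0 0 0 0 1;0 0 0 0 0 0 1;0 0 0 0 0 0 1",
)

```text
time_s: 6.88
eef_pos: [0.549, 0.0599, 0.2152]
tcp_rot: [0.714, 0.7, 0.0, -0.0]
contact_force: [0.4, 0.4, -0.7]
gripper_width: 0.0173
grasp_force: 25.0
```

```bash
python3 - <<'E'
from h import *
s=st()
for n in("top","scene"):
    p,d=snapshot(n);save(n+"1.png",p);P=cloud(n,d);np.savez(n+"1.npz",p=p,d=d,P=P)
    X=P.reshape(-1,3)*1000
    m=(abs(X[:,0]-549)<60)&(abs(X[:,1]-60)<60)&(X[:,2]>150)&(X[:,2]<225)
    print(n,m.sum(),np.histogram(X[m,2],np.arange(150,226,5))[0])
    for r in silhouettes(n,"cassette"):
        mm=r["mask"];Q=P[mm&(d>0)]*1000;
        if len(Q) and abs(np.median(Q[:,0])-549)<40: print(r["confidence"],r["xy"],np.percentile(Q,[2,50,98],axis=0).round(1))
a=np.hstack([np.load("top1.npz")["p"][130:290,200:360],np.load("scene1.npz")["p"][130:290,190:350]])
save("lift.png",cv2.resize(a,(800,400),interpolation=2))
E
```

```text
6.88 pos [549.   59.9 215.2] ydir -1.15 z [-0.     0.001 -1.   ] F [ 0.4  0.4 -0.7] w 17.3 gf 25.0 q [ 0.09  0.68 -0.47  1.82  0.44  0.74 -0.64]
top 43 [ 0  0  1  2  2  0  3  3 30  2  0  0  0  0  0]
0.96 [138.0, 205.8] [[530.5 359.6  13.3]
 [561.9 391.4  34.6]
 [596.6 430.6  62.1]]
scene 433 [  0   1  26  40  38  25  25  27 137  27  17  16  20  24  10]
0.68 [270.4, 229.7] [[517.   19.6  25.7]
 [550.4  55.5  31.5]
 [586.8  98.4  46.1]]
0.59 [385.1, 273.0] [[538.6 361.1   5.7]
 [578.1 395.1  34.3]
 [606.3 431.3  61.6]]
```

View pics/lift.png

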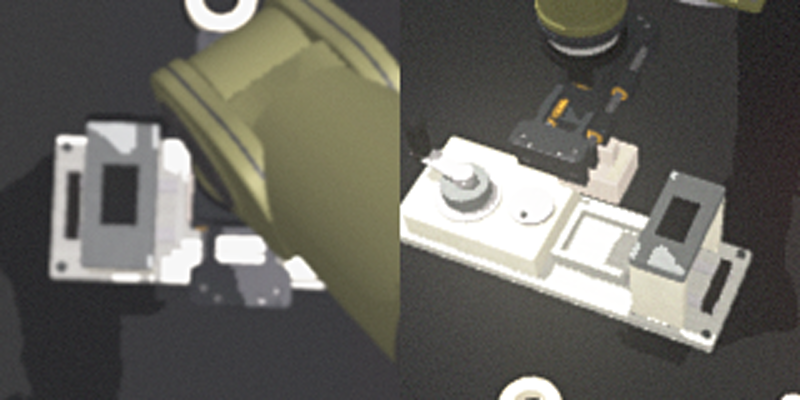

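The cassette is held upright over the tray, and the gripper's long side runs along x. Next I measure its place in the scene cloud.

```bash
python3 - <<'E'
from h import *
for n in("scene","top"):
    z=np.load(n+"1.npz");P=z["P"];p=z["p"].astype(int);X=P.reshape(-1,3)*1000;col=p.reshape(-1,3)
    m=(abs(X[:,0]-549)<50)&(abs(X[:,1]-62)<50)&(X[:,2]>155)&(X[:,2]<223)&(col.min(1)>110)
    Q=X[m]; print(n,m.sum())
    t=Q[abs(Q[:,2]-193.3)<4];print(" top z",np.median(t[:,2]),"x",np.percentile(t[:,0],[1,50,99]).round(1),"y",np.percentile(t[:,1],[1,50,99]).round(1))
    f=Q[Q[:,2]<188];
    if len(f): print(" side x",np.percentile(f[:,0],[1,50,99]).round(1),"y",np.percentile(f[:,1],[1,50,99]).round(1),"zmin",np.percentile(f[:,2],1).round(1))
    r=Q[Q[:,2]>198]
    if len(r): print(" ridge",np.percentile(r[:,0],[1,50,99]).round(1),"y",np.percentile(r[:,1],[1,50,99]).round(1),"z",np.percentile(r[:,2],99).round(1))
E
```

```text
scene 407
 top z 192.87497527261965 x [526.5 560.7 579.9] y [64.2 86.6 97.1]
 side x [530.2 577.2 580.2] y [31.9 84.9 97.4] zmin 161.3
 ridge [544.8 558.8 571.7] y [69.1 80.1 84.9] z 221.0
top 43
 top z 192.62311573753522 x [526.2 547.5 566.9] y [93.4 95.2 97. ]
 side x [524.1 535.6 545.5] y [94.5 96.8 96.9] zmin 164.8
```

```bash
python3 - <<'E'
from h import *
yaw=np.radians(-1.1);c,s=np.cos(yaw),np.sin(yaw);B=np.array([[c,-s],[s,c]])
for n in("top","scene"):
    X=np.load(n+"0.npz")["P"].reshape(-1,3)
    L=(X[:,:2]-[.549,.060])@B*1000;z=X[:,2]*1000
    w=(z>41.5)&(z<46);a=L[w&(abs(L[:,0])<27)&(abs(L[:,1])<50),1]
    for k in(-1,1):
        q=np.sort(a[a*k>0]);print(n,"ywall",k,len(q),np.percentile(q,[0,5,50,95,100]).round(1))
    a=L[w&(abs(L[:,0])<45)&(abs(L[:,1])<30),0]
    for k in(-1,1):
        q=np.sort(a[a*k>0]);print(n,"xwall",k,len(q),np.percentile(q,[0,5,50,95,100]).round(1))
E
```

```text
top ywall -1 53 [-41.3 -41.  -38.3 -35.9 -35.6]
top ywall 1 46 [38.3 38.8 41.3 43.8 44.1]
top xwall -1 50 [-36.5 -36.3 -33.7 -30.6 -30.2]
top xwall 1 59 [29.1 29.6 32.4 35.3 35.6]
scene ywall -1 31 [-43.2 -43.  -39.3 -36.3 -35.1]
scene ywall 1 9 [37.1 37.3 39.3 42.5 42.9]
scene xwall -1 38 [-36.4 -35.4 -31.5 -28.2 -27.5]
scene xwall 1 48 [29.9 30.8 34.8 38.3 39.5]
```

>>> drive_tool(
  steps="0 -0.002 -0.05 0 0 0 1;0 0 -0.04 0 0 0 1;0 0 -0.015 0 0 0 1;0 0 -0.006 0 0 0 1;0 0 -0.004 0 0 0 1;0 0 -0.004 0 0 0 1;0 0 0 0 0 0 1",
)

```text
time_s: 7.95
eef_pos: [0.5495, 0.0574, 0.0967]
tcp_rot: [0.714, 0.7, 0.0, 0.0]
contact_force: [-1.1, -0.2, -1.5]
gripper_width: 0.0176
grasp_force: 25.0
```

```bash
python3 - <<'E'
from h import *
st()
p,d=snapshot("scene");save("s2.png",cv2.resize(p[170:270,210:330],(600,500),interpolation=2))
E
```

```text
7.95 pos [549.5  57.4  96.7] ydir -1.15 z [ 0.001  0.    -1.   ] F [-1.1 -0.2 -1.5] w 17.6 gf 25.0 q [ 0.01  0.86 -0.34  1.9   0.58  0.48 -0.76]
```

View pics/s2.png

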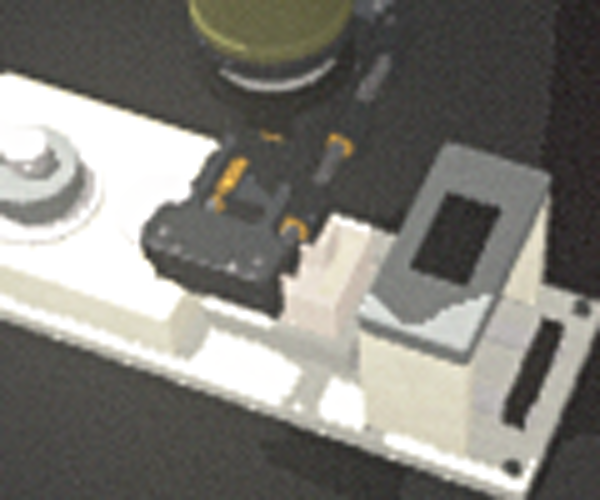

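The cassette is inside the walls with no contact force, standing clear between gearbox and head. I'll lower it on.

>>> drive_tool(
  steps="0 0 -0.004 0 0 0 1;0 0 -0.004 0 0 0 1;0 0 -0.002 0 0 0 1;0 0 0 0 0 0 1",
)

```text
time_s: 8.5
eef_pos: [0.5492, 0.0575, 0.0861]
tcp_rot: [0.714, 0.7, 0.0, 0.0]
contact_force: [0.6, -0.4, -1.0]
gripper_width: 0.0176
grasp_force: 25.0
```

```bash
python3 -c "
from h import *
st()"
```

```text
8.5 pos [549.2  57.5  86.1] ydir -1.13 z [ 0.  0. -1.] F [ 0.6 -0.4 -1. ] w 17.6 gf 25.0 q [ 0.    0.87 -0.32  1.91  0.59  0.46 -0.77]
```

>>> drive_tool(
  steps="0 0 -0.0005 0 0 0 1;0 0 0 0 0 0 -0.2;0 0 0 0 0 0 -1;0 0 0 0 0 0 -1;0 0 0 0 0 0 -1;0 0 0 0 0 0 -1;0 0 0.03 0 0 0 -1;0 0 0.06 0 0 0 -1;-0.001 -0.05 0.02 0 0 0 -1;-0.002 -0.055 0 0 0 0 -1;-0.002 -0.055 0 0 0 0 -1;-0.001 -0.0525 0 0 0 0 -1;0 0 0 0 0 0 -1;0 0 0 0 0 0 -1",
  grip_force=40,
)

```text
time_s: 10.25
eef_pos: [0.5432, -0.1542, 0.1958]
tcp_rot: [0.714, 0.7, 0.001, -0.0]
contact_force: [0.7, -0.0, 0.2]
gripper_width: 0.0882
grasp_force: 0.0
```

```bash
python3 - <<'E'
from h import *
st()
yaw=np.radians(-1.1);c,s=np.cos(yaw),np.sin(yaw);B=np.array([[c,-s],[s,c]])
for n in("scene","top"):
    p,d=snapshot(n);X=cloud(n,d).reshape(-1,3)
    L=(X[:,:2]-[.549,.060])@B*1000;z=X[:,2]*1000
    for nm,a,b in(("ridge",86,95),("top",60,70)):
        m=(z>a)&(z<b)&(abs(L[:,0])<40)&(abs(L[:,1])<45);print(n,nm,m.sum(),np.percentile(z[m],[5,50,95]).round(1),np.percentile(L[m],[1,50,99],axis=0).round(1).tolist()) if m.sum()>5 else None
    m=(z>141)&(z<149)&(abs(X[:,0]-.545)<.02)&(abs(X[:,1]+.155)<.02)
    if m.sum()>5: print(n,"grip",m.sum(),X[m].mean(0)*1000)
    save(n+"3.png",p)
a=cv2.imread("pics/scene3.png")[140:290,170:350];cv2.imwrite("pics/s3c.png",cv2.resize(a,(720,600),interpolation=2))
E
```

```text
10.25 pos [ 543.2 -154.2  195.8] ydir -1.12 z [ 0.     0.001 -1.   ] F [ 0.7 -0.   0.2] w 88.2 gf 0.0 q [ 0.49  0.73 -0.5   1.8   0.5   0.74 -0.3 ]
scene ridge 90 [86.8 89.  92.3] [[-5.5, -20.4], [3.8, 0.0], [12.8, 20.1]]
scene top 262 [60.7 63.6 68.2] [[-22.4, -33.1], [14.5, 7.8], [30.3, 33.4]]
scene grip 51 [ 545.89891857 -154.39019294  145.20198045]
top ridge 161 [86.8 89.8 92.5] [[-7.1, -19.7], [1.3, 1.6], [10.6, 21.0]]
top top 553 [61.2 64.  67.1] [[-25.0, -32.5], [-2.8, 1.2], [28.0, 33.6]]
top grip 68 [ 541.21111825 -150.63376229  145.30652348]
```

View pics/s3c.png

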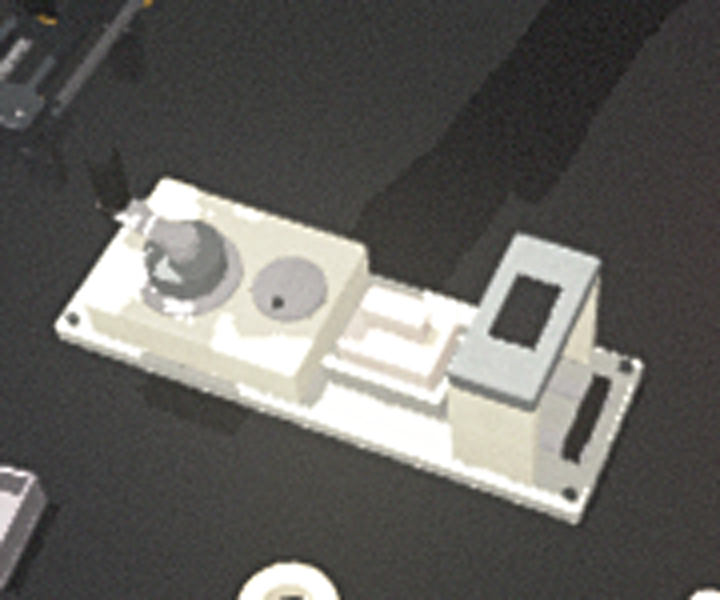

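The cassette sits flat in the tray: body top 64 mm, ridge 90 mm. Now the grip.

>>> drive_tool(
  steps="0 -0.0008 -0.03 0 0 0 -1;0 0 -0.025 0 0 0 -1;0 0 -0.013 0 0 0 -1;0 0 0 0 0 0 -1;0 0 0 0 0 0 1;0 0 0 0 0 0 1;0 0 0 0 0 0 1;0 0 0 0 0 0 1;0 0 0 0 0 0 1;0 0 0 0 0 0 1;0 0 0 0 0 0 1;0 0 0 0 0 0 1;0 0 0 0 0 0 1",
  grip_force=40,
)

```text
time_s: 11.98
eef_pos: [0.5428, -0.156, 0.1276]
tcp_rot: [0.714, 0.7, -0.0, -0.0]
contact_force: [-2.0, -0.0, 0.2]
gripper_width: 0.022
grasp_force: 40.0
```

```bash
python3 -c "
from h import *
st()"
```

```text
11.97 pos [ 542.8 -156.   127.6] ydir -1.14 z [-0.001 -0.    -1.   ] F [-2.  -0.   0.2] w 22.0 gf 40.0 q [ 0.45  0.83 -0.43  1.85  0.58  0.59 -0.37]
```

```bash
cat > crank.py <<'E'
import sys,json,os
from h import *
from scipy.optimize import least_squares
def go(n,dth,prior=(557.0,-97.7),w=0.3,ramp=None,show=True):
    s=st();p=np.array(s["eef_pos"])[:2]*1000;F=np.array(s["contact_force"])[:2]
    L=json.load(open("log.json")) if os.path.exists("log.json") else []
    if not L or L[-1][0]!=s["time_s"]: L.append([s["time_s"],*p,*F]); json.dump(L,open("log.json","w"))
    A=np.array(L)
    def res(c):
        v=A[:,1:3]-c;r=np.hypot(*v.T);Fr=(A[:,3:5]*v/r[:,None]).sum(1)
        return np.r_[r-60+Fr/4,w*(c-np.array(prior))]
    q=least_squares(res,prior);c=q.x;v=p-c;r=np.hypot(*v);u=v/r;t=np.array([u[1],-u[0]])
    phi=np.arctan2(v[1],v[0]);v0=A[0,1:3]-c;phi0=np.arctan2(v0[1],v0[0])
    print("c",c.round(2),"res",q.fun.round(2),"r",r.round(2),"Fr",(F@u).round(2),"Ft",(F@t).round(2),"phi",np.degrees(phi).round(1),"turned",np.round((phi0-phi)%(2*np.pi),3))
    th=phi-np.arange(n+1)*dth;Q=c+60*np.c_[np.cos(th),np.sin(th)]
    Q[0]=p+0.0; D=np.diff(Q,axis=0)/1000
    D[0]=(Q[1]-(c+60*u))/1000+ (60-r)*u/1000*0.8
    print(";".join("%.4f %.4f 0 0 0 0 1"%tuple(d) for d in D))
E
python3 -c "
from crank import *
go(8,.12)"
```

```text
11.97 pos [ 542.8 -156.   127.6] ydir -1.14 z [-0.001 -0.    -1.   ] F [-2.  -0.   0.2] w 22.0 gf 40.0 q [ 0.45  0.83 -0.43  1.85  0.58  0.59 -0.37]
c [556.97 -97.81] res [ 0.01 -0.01 -0.03] r 59.88 Fr 0.5 Ft 1.98 phi -103.7 turned 0.0
-0.0069 0.0020 0 0 0 0 1;-0.0066 0.0029 0 0 0 0 1;-0.0062 0.0037 0 0 0 0 1;-0.0057 0.0044 0 0 0 0 1;-0.0051 0.0051 0 0 0 0 1;-0.0045 0.0056 0 0 0 0 1;-0.0038 0.0061 0 0 0 0 1;-0.0030 0.0065 0 0 0 0 1
```

>>> drive_tool(
  steps="-0.0069 0.0020 0 0 0 0 1;-0.0066 0.0029 0 0 0 0 1;-0.0062 0.0037 0 0 0 0 1;-0.0057 0.0044 0 0 0 0 1;-0.0051 0.0051 0 0 0 0 1;-0.0045 0.0056 0 0 0 0 1",
)

```text
time_s: 12.72
eef_pos: [0.5071, -0.1324, 0.1277]
tcp_rot: [0.714, 0.7, -0.001, -0.0]
contact_force: [-0.9, -4.3, -0.6]
gripper_width: 0.0222
grasp_force: 40.0
```

```bash
python3 -c "
from crank import *
go(8,.12)"
```

```text
12.72 pos [ 507.1 -132.4  127.7] ydir -1.17 z [-0.002 -0.001 -1.   ] F [-0.9 -4.3 -0.6] w 22.2 gf 40.0 q [ 0.4   0.79 -0.39  1.97  0.6   0.5  -0.44]
c [555.24 -97.57] res [-0.16  0.24 -0.53  0.04] r 59.42 Fr 3.3 Ft -2.96 phi -144.1 turned 0.734
-0.0042 0.0058 0 0 0 0 1;-0.0031 0.0065 0 0 0 0 1;-0.0023 0.0068 0 0 0 0 1;-0.0015 0.0070 0 0 0 0 1;-0.0006 0.0072 0 0 0 0 1;0.0002 0.0072 0 0 0 0 1;0.0011 0.0071 0 0 0 0 1;0.0019 0.0069 0 0 0 0 1
```

>>> drive_tool(
  steps="-0.0042 0.0058 0 0 0 0 1;-0.0031 0.0065 0 0 0 0 1;-0.0023 0.0068 0 0 0 0 1;-0.0015 0.0070 0 0 0 0 1;-0.0006 0.0072 0 0 0 0 1;0.0002 0.0072 0 0 0 0 1",
)

```text
time_s: 13.48
eef_pos: [0.4952, -0.0924, 0.1276]
tcp_rot: [0.714, 0.7, -0.002, -0.0]
contact_force: [-2.5, -7.5, 0.5]
gripper_width: 0.022
grasp_force: 40.0
```

```bash
python3 -c "
from crank import *
go(8,.12)"
```

```text
13.47 pos [495.2 -92.4 127.6] ydir -1.19 z [-0.003 -0.002 -1.   ] F [-2.5 -7.5  0.5] w 22.0 gf 40.0 q [ 0.31  0.77 -0.36  2.03  0.61  0.45 -0.53]
c [554.76 -97.33] res [-0.02  0.    0.21 -0.67  0.11] r 59.74 Fr 1.85 Ft -7.66 phi 175.3 turned 1.452
0.0008 0.0071 0 0 0 0 1;0.0019 0.0069 0 0 0 0 1;0.0027 0.0067 0 0 0 0 1;0.0035 0.0063 0 0 0 0 1;0.0042 0.0058 0 0 0 0 1;0.0049 0.0053 0 0 0 0 1;0.0055 0.0047 0 0 0 0 1;0.0060 0.0040 0 0 0 0 1
```

>>> drive_tool(
  steps="0.0008 0.0071 0 0 0 0 1;0.0019 0.0069 0 0 0 0 1;0.0027 0.0067 0 0 0 0 1;0.0035 0.0063 0 0 0 0 1;0.0042 0.0058 0 0 0 0 1;0.0049 0.0053 0 0 0 0 1",
)

```text
time_s: 14.22
eef_pos: [0.5112, -0.0554, 0.1275]
tcp_rot: [0.715, 0.7, -0.004, -0.001]
contact_force: [-5.4, -7.1, 4.8]
gripper_width: 0.0222
grasp_force: 40.0
```

```bash
python3 -c "
from crank import *
go(9,.12,w=.1)"
```

```text
14.22 pos [511.2 -55.4 127.5] ydir -1.22 z [-0.007 -0.004 -1.   ] F [-5.4 -7.1  4.8] w 22.2 gf 40.0 q [ 0.24  0.78 -0.36  2.    0.58  0.48 -0.58]
c [554.62 -97.24] res [ 0.04 -0.06  0.06  0.   -0.24  0.05] r 60.26 Fr -1.02 Ft -8.91 phi 136.1 turned 2.139
0.0054 0.0047 0 0 0 0 1;0.0058 0.0042 0 0 0 0 1;0.0063 0.0035 0 0 0 0 1;0.0067 0.0027 0 0 0 0 1;0.0069 0.0019 0 0 0 0 1;0.0071 0.0010 0 0 0 0 1;0.0072 0.0002 0 0 0 0 1;0.0072 -0.0007 0 0 0 0 1;0.0070 -0.0015 0 0 0 0 1
```

>>> drive_tool(
  steps="0.0054 0.0047 0 0 0 0 1;0.0058 0.0042 0 0 0 0 1;0.0063 0.0035 0 0 0 0 1;0.0067 0.0027 0 0 0 0 1;0.0069 0.0019 0 0 0 0 1;0.0071 0.0010 0 0 0 0 1;0.0072 0.0002 0 0 0 0 1",
)

```text
time_s: 15.1
eef_pos: [0.5573, -0.0359, 0.1276]
tcp_rot: [0.714, 0.7, -0.003, -0.001]
contact_force: [-4.9, -4.9, 3.6]
gripper_width: 0.0223
grasp_force: 40.0
```

```bash
python3 -c "
from crank import *
go(9,.12,w=.1)"
```

```text
15.1 pos [557.3 -35.9 127.6] ydir -1.13 z [-0.006 -0.002 -1.   ] F [-4.9 -4.9  3.6] w 22.3 gf 40.0 q [ 0.21  0.82 -0.4   1.86  0.55  0.58 -0.56]
c [554.61 -97.19] res [ 0.08 -0.03  0.05 -0.03  0.08 -0.24  0.05] r 61.37 Fr -5.16 Ft -4.7 phi 87.5 turned 2.988
0.0071 -0.0018 0 0 0 0 1;0.0070 -0.0016 0 0 0 0 1;0.0068 -0.0024 0 0 0 0 1;0.0064 -0.0032 0 0 0 0 1;0.0060 -0.0040 0 0 0 0 1;0.0055 -0.0047 0 0 0 0 1;0.0049 -0.0053 0 0 0 0 1;0.0042 -0.0058 0 0 0 0 1;0.0035 -0.0063 0 0 0 0 1
```

>>> drive_tool(
  steps="0.0071 -0.0020 0 0 0 0 1;0.0070 -0.0016 0 0 0 0 1;0.0068 -0.0024 0 0 0 0 1;0.0064 -0.0032 0 0 0 0 1;0.0060 -0.0040 0 0 0 0 1",
)

```text
time_s: 15.72
eef_pos: [0.5925, -0.0489, 0.1277]
tcp_rot: [0.714, 0.7, -0.001, -0.0]
contact_force: [-1.1, -5.1, 1.1]
gripper_width: 0.0222
grasp_force: 40.0
```

```bash
python3 -c "
from crank import *
go(9,.12,w=.1)"
```

```text
15.72 pos [592.5 -48.9 127.7] ydir -1.12 z [-0.002 -0.001 -1.   ] F [-1.1 -5.1  1.1] w 22.2 gf 40.0 q [ 0.24  0.85 -0.42  1.76  0.53  0.65 -0.5 ]
c [554.65 -97.16] res [ 0.12  0.01  0.09 -0.02  0.04  0.12 -0.24  0.05] r 61.28 Fr -4.64 Ft 2.27 phi 51.9 turned 3.608
0.0048 -0.0056 0 0 0 0 1;0.0048 -0.0054 0 0 0 0 1;0.0041 -0.0059 0 0 0 0 1;0.0034 -0.0064 0 0 0 0 1;0.0026 -0.0067 0 0 0 0 1;0.0018 -0.0070 0 0 0 0 1;0.0009 -0.0071 0 0 0 0 1;0.0000 -0.0072 0 0 0 0 1;-0.0008 -0.0071 0 0 0 0 1
```

>>> drive_tool(
  steps="0.0046 -0.0060 0 0 0 0 1;0.0047 -0.0055 0 0 0 0 1;0.0041 -0.0059 0 0 0 0 1;0.0034 -0.0064 0 0 0 0 1;0.0026 -0.0067 0 0 0 0 1;0.0018 -0.0070 0 0 0 0 1",
)

```text
time_s: 16.48
eef_pos: [0.6144, -0.0871, 0.1277]
tcp_rot: [0.714, 0.7, -0.001, 0.0]
contact_force: [-2.1, -5.1, 2.4]
gripper_width: 0.0225
grasp_force: 40.0
```

```bash
python3 -c "
from crank import *
go(9,.12,w=.1)"
```

```text
16.48 pos [614.4 -87.1 127.7] ydir -1.17 z [-0.001 -0.001 -1.   ] F [-2.1 -5.1  2.4] w 22.5 gf 40.0 q [ 0.3   0.88 -0.44  1.67  0.53  0.71 -0.42]
c [554.62 -97.16] res [ 0.12 -0.    0.06 -0.04  0.04  0.14 -0.06 -0.24  0.05] r 60.66 Fr -2.89 Ft 4.65 phi 9.6 turned 4.347
0.0002 -0.0072 0 0 0 0 1;-0.0001 -0.0072 0 0 0 0 1;-0.0010 -0.0071 0 0 0 0 1;-0.0018 -0.0070 0 0 0 0 1;-0.0026 -0.0067 0 0 0 0 1;-0.0034 -0.0063 0 0 0 0 1;-0.0041 -0.0059 0 0 0 0 1;-0.0048 -0.0053 0 0 0 0 1;-0.0054 -0.0047 0 0 0 0 1
```

Well in bounds; continuing.

>>> drive_tool(
  steps="0.0000 -0.0072 0 0 0 0 1;-0.0002 -0.0072 0 0 0 0 1;-0.0010 -0.0071 0 0 0 0 1;-0.0018 -0.0070 0 0 0 0 1;-0.0026 -0.0067 0 0 0 0 1;-0.0034 -0.0063 0 0 0 0 1;-0.0041 -0.0059 0 0 0 0 1",
)

```text
time_s: 17.35
eef_pos: [0.6017, -0.1333, 0.1278]
tcp_rot: [0.714, 0.7, 0.001, 0.0]
contact_force: [1.3, -1.8, -2.3]
gripper_width: 0.0224
grasp_force: 40.0
```

```bash
python3 -c "
from crank import *
go(9,.12,w=.1)"
```

```text
17.35 pos [ 601.7 -133.3  127.8] ydir -1.12 z [ 0.001  0.001 -1.   ] F [ 1.3 -1.8 -2.3] w 22.4 gf 40.0 q [ 0.39  0.88 -0.44  1.69  0.54  0.7  -0.35]
c [554.61 -97.15] res [ 0.12 -0.01  0.05 -0.06  0.03  0.14 -0.05 -0.05 -0.24  0.06] r 59.42 Fr 2.14 Ft 0.68 phi -37.5 turned 5.169
-0.0043 -0.0057 0 0 0 0 1;-0.0053 -0.0048 0 0 0 0 1;-0.0059 -0.0042 0 0 0 0 1;-0.0063 -0.0034 0 0 0 0 1;-0.0067 -0.0026 0 0 0 0 1;-0.0070 -0.0018 0 0 0 0 1;-0.0071 -0.0010 0 0 0 0 1;-0.0072 -0.0001 0 0 0 0 1;-0.0072 0.0007 0 0 0 0 1
```

>>> drive_tool(
  steps="-0.0043 -0.0057 0 0 0 0 1;-0.0053 -0.0048 0 0 0 0 1;-0.0059 -0.0042 0 0 0 0 1;-0.0063 -0.0034 0 0 0 0 1;-0.0067 -0.0026 0 0 0 0 1;-0.0070 -0.0018 0 0 0 0 1;-0.0071 -0.0010 0 0 0 0 1",
)

```text
time_s: 18.23
eef_pos: [0.5586, -0.1569, 0.1278]
tcp_rot: [0.714, 0.7, 0.0, 0.0]
contact_force: [3.1, -0.1, -3.6]
gripper_width: 0.0223
grasp_force: 40.0
```

```bash
python3 -c "
from crank import *
go(9,.12,w=.1)"
```

```text
18.23 pos [ 558.6 -156.9  127.8] ydir -1.13 z [ 0.  0. -1.] F [ 3.1 -0.1 -3.6] w 22.3 gf 40.0 q [ 0.44  0.84 -0.43  1.8   0.56  0.62 -0.35]
c [554.61 -97.15] res [ 0.12 -0.01  0.05 -0.06  0.03  0.14 -0.05 -0.05  0.   -0.24  0.06] r 59.93 Fr 0.28 Ft -3.05 phi -86.2 turned 6.019
-0.0072 -0.0001 0 0 0 0 1;-0.0071 0.0008 0 0 0 0 1;-0.0070 0.0017 0 0 0 0 1;-0.0068 0.0025 0 0 0 0 1;-0.0064 0.0033 0 0 0 0 1;-0.0060 0.0040 0 0 0 0 1;-0.0054 0.0047 0 0 0 0 1;-0.0048 0.0053 0 0 0 0 1;-0.0042 0.0059 0 0 0 0 1
```

>>> drive_tool(
  steps="-0.0072 -0.0001 0 0 0 0 1;-0.0071 0.0008 0 0 0 0 1;-0.0070 0.0017 0 0 0 0 1;-0.0068 0.0025 0 0 0 0 1;-0.0064 0.0033 0 0 0 0 1;-0.0060 0.0040 0 0 0 0 1;-0.0054 0.0047 0 0 0 0 1;-0.0048 0.0053 0 0 0 0 1",
)

```text
time_s: 19.23
eef_pos: [0.5078, -0.1347, 0.1278]
tcp_rot: [0.714, 0.7, -0.0, 0.0]
contact_force: [1.7, -1.8, -4.5]
gripper_width: 0.0225
grasp_force: 40.0
```

```bash
python3 -c "
from crank import *
go(9,.12,w=.1)"
```

```text
19.23 pos [ 507.8 -134.7  127.8] ydir -1.15 z [-0. -0. -1.] F [ 1.7 -1.8 -4.5] w 22.5 gf 40.0 q [ 0.41  0.79 -0.39  1.97  0.6   0.5  -0.43]
c [554.61 -97.15] res [ 0.12 -0.01  0.05 -0.06  0.03  0.14 -0.05 -0.05  0.   -0.   -0.24  0.06] r 60.04 Fr -0.15 Ft -2.48 phi -141.2 turned 0.696
-0.0041 0.0059 0 0 0 0 1;-0.0034 0.0063 0 0 0 0 1;-0.0026 0.0067 0 0 0 0 1;-0.0018 0.0070 0 0 0 0 1;-0.0010 0.0071 0 0 0 0 1;-0.0001 0.0072 0 0 0 0 1;0.0007 0.0072 0 0 0 0 1;0.0016 0.0070 0 0 0 0 1;0.0024 0.0068 0 0 0 0 1
```

>>> drive_tool(
  steps="-0.0041 0.0059 0 0 0 0 1;-0.0034 0.0063 0 0 0 0 1;-0.0026 0.0067 0 0 0 0 1;-0.0018 0.0070 0 0 0 0 1;-0.0010 0.0071 0 0 0 0 1;-0.0001 0.0072 0 0 0 0 1;0.0007 0.0072 0 0 0 0 1;0.0016 0.0070 0 0 0 0 1",
)

```text
time_s: 20.23
eef_pos: [0.4961, -0.082, 0.1277]
tcp_rot: [0.715, 0.699, -0.002, 0.0]
contact_force: [-0.7, -8.0, -1.4]
gripper_width: 0.0223
grasp_force: 40.0
```

```bash
python3 -c "
from crank import *
go(9,.12,w=.1)"
```

```text
20.23 pos [496.1 -82.  127.7] ydir -1.24 z [-0.003 -0.003 -1.   ] F [-0.7 -8.  -1.4] w 22.3 gf 40.0 q [ 0.29  0.77 -0.35  2.03  0.6   0.45 -0.55]
c [554.6  -97.14] res [ 0.12 -0.01  0.04 -0.07  0.03  0.14 -0.04 -0.04  0.01 -0.01  0.05 -0.24
  0.06] r 60.39 Fr -1.36 Ft -7.91 phi 165.5 turned 1.626
0.0025 0.0068 0 0 0 0 1;0.0030 0.0065 0 0 0 0 1;0.0038 0.0061 0 0 0 0 1;0.0045 0.0056 0 0 0 0 1;0.0051 0.0050 0 0 0 0 1;0.0057 0.0044 0 0 0 0 1;0.0062 0.0037 0 0 0 0 1;0.0066 0.0029 0 0 0 0 1;0.0069 0.0021 0 0 0 0 1
```

>>> drive_tool(
  steps="0.0025 0.0068 0 0 0 0 1;0.0031 0.0064 0 0 0 0 1;0.0039 0.0060 0 0 0 0 1;0.0046 0.0055 0 0 0 0 1;0.0052 0.0049 0 0 0 0 1;0.0057 0.0043 0 0 0 0 1",
)

```text
time_s: 20.98
eef_pos: [0.5182, -0.0489, 0.1275]
tcp_rot: [0.715, 0.699, -0.005, -0.001]
contact_force: [-6.3, -7.3, 6.4]
gripper_width: 0.0221
grasp_force: 40.0
```

```bash
python3 -c "
from crank import *
go(9,.12,w=.1)"
```

```text
20.98 pos [518.2 -48.9 127.5] ydir -1.24 z [-0.009 -0.005 -1.   ] F [-6.3 -7.3  6.4] w 22.1 gf 40.0 q [ 0.22  0.78 -0.36  1.98  0.57  0.49 -0.58]
c [554.61 -97.15] res [ 0.12 -0.01  0.04 -0.06  0.04  0.14 -0.05 -0.05 -0.   -0.01  0.06 -0.06
 -0.24  0.05] r 60.44 Fr -2.01 Ft -9.38 phi 127.0 turned 2.297
0.0062 0.0037 0 0 0 0 1;0.0064 0.0032 0 0 0 0 1;0.0068 0.0024 0 0 0 0 1;0.0070 0.0016 0 0 0 0 1;0.0072 0.0008 0 0 0 0 1;0.0072 -0.0001 0 0 0 0 1;0.0071 -0.0010 0 0 0 0 1;0.0070 -0.0018 0 0 0 0 1;0.0067 -0.0026 0 0 0 0 1
```

>>> drive_tool(
  steps="0.0062 0.0036 0 0 0 0 1;0.0064 0.0031 0 0 0 0 1;0.0068 0.0023 0 0 0 0 1;0.0070 0.0015 0 0 0 0 1;0.0072 0.0006 0 0 0 0 1;0.0072 -0.0003 0 0 0 0 1",
)

```text
time_s: 21.72
eef_pos: [0.56, -0.0363, 0.1276]
tcp_rot: [0.714, 0.7, -0.003, -0.001]
contact_force: [-4.8, -4.2, 3.9]
gripper_width: 0.0222
grasp_force: 40.0
```

```bash
python3 -c "
from crank import *
go(9,.12,w=.1)"
```

```text
21.73 pos [560.  -36.3 127.6] ydir -1.13 z [-0.007 -0.002 -1.   ] F [-4.8 -4.2  3.9] w 22.2 gf 40.0 q [ 0.21  0.82 -0.39  1.85  0.54  0.58 -0.55]
c [554.61 -97.16] res [ 0.11 -0.02  0.04 -0.06  0.04  0.15 -0.05 -0.05 -0.   -0.01  0.06 -0.06
 -0.01 -0.24  0.05] r 61.14 Fr -4.62 Ft -4.38 phi 84.9 turned 3.033
0.0070 -0.0020 0 0 0 0 1;0.0069 -0.0019 0 0 0 0 1;0.0067 -0.0027 0 0 0 0 1;0.0063 -0.0035 0 0 0 0 1;0.0058 -0.0042 0 0 0 0 1;0.0053 -0.0049 0 0 0 0 1;0.0046 -0.0055 0 0 0 0 1;0.0040 -0.0060 0 0 0 0 1;0.0032 -0.0064 0 0 0 0 1
```

>>> drive_tool(
  steps="0.0070 -0.0024 0 0 0 0 1;0.0068 -0.0022 0 0 0 0 1;0.0066 -0.0029 0 0 0 0 1;0.0062 -0.0037 0 0 0 0 1;0.0057 -0.0044 0 0 0 0 1;0.0053 -0.0049 0 0 0 0 1",
)

```text
time_s: 22.48
eef_pos: [0.6015, -0.0577, 0.1277]
tcp_rot: [0.714, 0.7, -0.0, 0.001]
contact_force: [-2.4, -7.0, 1.3]
gripper_width: 0.0222
grasp_force: 40.0
```

```bash
python3 -c "
from crank import *
go(9,.12,w=.1)"
```

```text
22.48 pos [601.5 -57.7 127.7] ydir -1.2 z [ 0.    -0.002 -1.   ] F [-2.4 -7.   1.3] w 22.2 gf 40.0 q [ 0.25  0.86 -0.42  1.73  0.52  0.67 -0.48]
c [554.57 -97.18] res [ 0.08 -0.06  0.01 -0.07  0.07  0.19 -0.01 -0.04 -0.03 -0.05  0.03 -0.06
  0.01 -0.29 -0.24  0.05] r 61.3 Fr -6.37 Ft 3.79 phi 40.1 turned 3.816
0.0035 -0.0064 0 0 0 0 1;0.0036 -0.0062 0 0 0 0 1;0.0028 -0.0066 0 0 0 0 1;0.0020 -0.0069 0 0 0 0 1;0.0011 -0.0071 0 0 0 0 1;0.0003 -0.0072 0 0 0 0 1;-0.0006 -0.0072 0 0 0 0 1;-0.0014 -0.0071 0 0 0 0 1;-0.0023 -0.0068 0 0 0 0 1
```

>>> drive_tool(
  steps="0.0032 -0.0067 0 0 0 0 1;0.0033 -0.0064 0 0 0 0 1;0.0027 -0.0067 0 0 0 0 1;0.0020 -0.0069 0 0 0 0 1;0.0011 -0.0071 0 0 0 0 1;0.0003 -0.0072 0 0 0 0 1",
)

```text
time_s: 23.22
eef_pos: [0.614, -0.0975, 0.1278]
tcp_rot: [0.714, 0.7, 0.001, 0.0]
contact_force: [2.3, -4.4, -2.2]
gripper_width: 0.022
grasp_force: 40.0
```

```bash
python3 -c "
from crank import *
go(9,.12,w=.1)"
```

```text
23.23 pos [614.  -97.5 127.8] ydir -1.13 z [ 0.001  0.    -1.   ] F [ 2.3 -4.4 -2.2] w 22.0 gf 40.0 q [ 0.32  0.88 -0.43  1.67  0.52  0.71 -0.4 ]
c [554.57 -97.18] res [ 0.08 -0.06  0.01 -0.07  0.07  0.19 -0.01 -0.04 -0.03 -0.05  0.03 -0.06
  0.01 -0.29  0.   -0.24  0.05] r 59.43 Fr 2.31 Ft 4.39 phi -0.3 turned 4.519
-0.0000 -0.0072 0 0 0 0 1;-0.0013 -0.0071 0 0 0 0 1;-0.0022 -0.0069 0 0 0 0 1;-0.0030 -0.0066 0 0 0 0 1;-0.0037 -0.0062 0 0 0 0 1;-0.0044 -0.0057 0 0 0 0 1;-0.0051 -0.0051 0 0 0 0 1;-0.0057 -0.0044 0 0 0 0 1;-0.0061 -0.0037 0 0 0 0 1
```

>>> drive_tool(
  steps="0.0001 -0.0072 0 0 0 0 1;-0.0013 -0.0071 0 0 0 0 1;-0.0022 -0.0069 0 0 0 0 1;-0.0030 -0.0066 0 0 0 0 1;-0.0037 -0.0062 0 0 0 0 1;-0.0044 -0.0057 0 0 0 0 1;-0.0051 -0.0051 0 0 0 0 1",
)

```text
time_s: 24.1
eef_pos: [0.5938, -0.1418, 0.1278]
tcp_rot: [0.714, 0.7, 0.0, -0.0]
contact_force: [1.7, -2.5, -2.6]
gripper_width: 0.0222
grasp_force: 40.0
```

```bash
python3 -c "
from crank import *
go(9,.12,w=.1)"
```

```text
24.1 pos [ 593.8 -141.8  127.8] ydir -1.12 z [ 0.001  0.001 -1.   ] F [ 1.7 -2.5 -2.6] w 22.2 gf 40.0 q [ 0.4   0.87 -0.44  1.71  0.54  0.69 -0.34]
c [554.58 -97.2 ] res [ 0.07 -0.06  0.02 -0.05  0.08  0.19 -0.02 -0.06 -0.04 -0.05  0.05 -0.04
  0.03 -0.29 -0.01  0.13 -0.24  0.05] r 59.38 Fr 2.99 Ft 0.36 phi -48.6 turned 5.364
-0.0053 -0.0048 0 0 0 0 1;-0.0062 -0.0037 0 0 0 0 1;-0.0066 -0.0029 0 0 0 0 1;-0.0069 -0.0021 0 0 0 0 1;-0.0071 -0.0013 0 0 0 0 1;-0.0072 -0.0004 0 0 0 0 1;-0.0072 0.0004 0 0 0 0 1;-0.0071 0.0013 0 0 0 0 1;-0.0069 0.0021 0 0 0 0 1
```

>>> drive_tool(
  steps="-0.0053 -0.0050 0 0 0 0 1;-0.0062 -0.0037 0 0 0 0 1;-0.0066 -0.0029 0 0 0 0 1;-0.0069 -0.0021 0 0 0 0 1;-0.0071 -0.0013 0 0 0 0 1;-0.0072 -0.0004 0 0 0 0 1",
)

```text
time_s: 24.85
eef_pos: [0.5543, -0.1573, 0.1278]
tcp_rot: [0.714, 0.7, 0.0, 0.0]
contact_force: [1.5, -0.5, -4.0]
gripper_width: 0.0225
grasp_force: 40.0
```

```bash
python3 -c "
from crank import *
go(5,.09,w=.1)"
```

```text
24.85 pos [ 554.3 -157.3  127.8] ydir -1.13 z [ 0.  0. -1.] F [ 1.5 -0.5 -4. ] w 22.5 gf 40.0 q [ 0.44  0.84 -0.43  1.81  0.56  0.61 -0.35]
c [554.58 -97.22] res [ 0.05 -0.07  0.02 -0.03  0.1   0.21 -0.01 -0.07 -0.07 -0.07  0.05 -0.02
  0.05 -0.28 -0.01  0.11  0.18 -0.24  0.05] r 60.05 Fr 0.51 Ft -1.53 phi -90.3 turned 6.091
-0.0054 0.0003 0 0 0 0 1;-0.0053 0.0008 0 0 0 0 1;-0.0053 0.0012 0 0 0 0 1;-0.0051 0.0017 0 0 0 0 1;-0.0049 0.0022 0 0 0 0 1
```

>>> drive_tool(
  steps="-0.0060 0.0003 0 0 0 0 1;-0.0053 0.0008 0 0 0 0 1;-0.0030 0.0006 0 0 0 0 1;-0.0010 0.0002 0 0 0 0 1",
)

```text
time_s: 25.35
eef_pos: [0.539, -0.1554, 0.1277]
tcp_rot: [0.714, 0.7, -0.0, -0.0]
contact_force: [2.2, -0.5, -4.4]
gripper_width: 0.0224
grasp_force: 40.0
```

```bash
python3 -c "
from crank import *
go(5,.03,w=.1)"
```

```text
25.35 pos [ 539.  -155.4  127.7] ydir -1.13 z [-0.  0. -1.] F [ 2.2 -0.5 -4.4] w 22.4 gf 40.0 q [ 0.44  0.82 -0.42  1.86  0.57  0.58 -0.36]
c [554.58 -97.23] res [ 0.03 -0.09  0.02 -0.03  0.12  0.22 -0.01 -0.08 -0.08 -0.08  0.05 -0.01
  0.07 -0.26 -0.01  0.1   0.16  0.14 -0.24  0.05] r 60.16 Fr -0.09 Ft -2.27 phi -105.0 turned 0.064
-0.0017 0.0006 0 0 0 0 1;-0.0017 0.0005 0 0 0 0 1;-0.0017 0.0006 0 0 0 0 1;-0.0017 0.0006 0 0 0 0 1;-0.0017 0.0007 0 0 0 0 1
```

>>> drive_tool(
  steps="-0.0024 0.0008 0 0 0 0 1;-0.0020 0.0007 0 0 0 0 1",
)

```text
time_s: 25.6
eef_pos: [0.537, -0.1545, 0.1279]
tcp_rot: [0.714, 0.7, 0.002, 0.002]
contact_force: [8.6, -3.4, -10.4]
gripper_width: 0.022
grasp_force: 40.0
```

```bash
python3 -c "
from crank import *
go(5,.03,w=.1)"
```

```text
25.6 pos [ 537.  -154.5  127.9] ydir -1.15 z [ 0.005 -0.    -1.   ] F [  8.6  -3.4 -10.4] w 22.0 gf 40.0 q [ 0.44  0.82 -0.41  1.87  0.57  0.57 -0.37]
c [554.58 -97.24] res [ 0.02 -0.09  0.02 -0.02  0.13  0.23 -0.   -0.08 -0.09 -0.09  0.05 -0.01
  0.08 -0.26 -0.    0.1   0.15  0.13  0.1  -0.24  0.05] r 59.93 Fr 0.7 Ft -9.24 phi -107.0 turned 0.1
-0.0017 0.0005 0 0 0 0 1;-0.0017 0.0006 0 0 0 0 1;-0.0017 0.0007 0 0 0 0 1;-0.0017 0.0007 0 0 0 0 1;-0.0016 0.0008 0 0 0 0 1
```

>>> drive_tool(
  steps="0.0020 -0.0007 0 0 0 0 1;0 0 0 0 0 0 0.3;0 0 0 0 0 0 -0.5;0 0 0 0 0 0 -1;0 0 0 0 0 0 -1;0 0 0 0 0 0 -1;0 0 0 0 0 0 -1;0 0 0.02 0 0 0 -1;0 0 0.04 0 0 0 -1;0 0 0.05 0 0 0 -1;0 -0.05 0.02 0 0 0 -1;0 -0.055 0 0 0 0 -1;0 -0.055 0 0 0 0 -1;-0.02 -0.055 0 0 0 0 -1;0 0 0 0 0 0 -1;0 0 0 0 0 0 -1",
)

```text
time_s: 27.6
eef_pos: [0.517, -0.3688, 0.2576]
tcp_rot: [0.714, 0.7, 0.001, -0.0]
contact_force: [1.0, 0.8, -0.6]
gripper_width: 0.0884
grasp_force: 0.0
```

```bash
python3 - <<'E'
from h import *
st()
yaw=np.radians(-1.1);c,s=np.cos(yaw),np.sin(yaw);B=np.array([[c,-s],[s,c]])
for n in("scene","top"):
    p,d=snapshot(n);save(n+"9.png",p);X=cloud(n,d).reshape(-1,3);z=X[:,2]*1000
    L=(X[:,:2]-[.549,.060])@B*1000
    m=(z>40)&(z<47)&(abs(L[:,0])<25)&(L[:,1]>0)&(L[:,1]<40);print(n,"near wall y",np.percentile(L[m,1],[5,50,95]).round(1) if m.sum() else None)
    m=(z>141)&(z<149)&(abs(X[:,0]-.55)<.04)&(abs(X[:,1]+.155)<.03)
    if m.sum()>5: print("grip",m.sum(),(X[m].mean(0)*1000).round(1))
E
python3 -c "
import cv2;a=cv2.imread('pics/scene9.png')[130:290,170:380];cv2.imwrite('pics/fin.png',cv2.resize(a,(787,600),interpolation=2))"
```

```text
27.6 pos [ 517.  -368.8  257.6] ydir -1.13 z [ 0.     0.001 -1.   ] F [ 1.   0.8 -0.6] w 88.4 gf 0.0 q [ 0.84  0.75 -0.56  1.52  0.44  1.    0.15]
scene near wall y [17.1 18.7 22.3]
grip 46 [ 542.  -153.2  145.1]
top near wall y [19.  21.6 24.1]
grip 109 [ 538.9 -152.7  145.5]
```

View pics/fin.png

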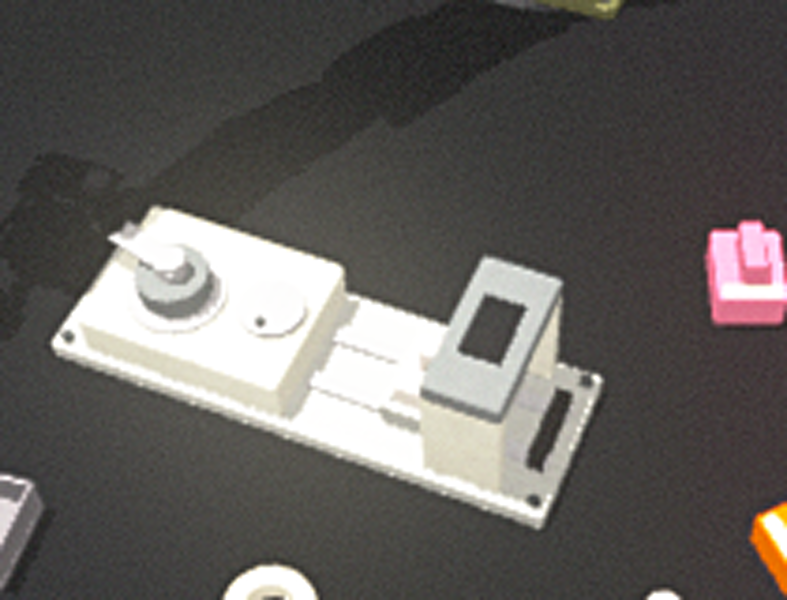

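The tray has moved 60 mm, from -38.4 to +21.6 mm in the top view. It is fully home under the head with the cassette in it, and the arm is clear.

```bash
python3 -c "
from bench import job_done
print(job_done())"
```

```text
the job is handed in; nothing more can be done
None
```

The white cassette sits flat in the tray, and I cranked the stage clockwise to the end stop, let go and handed the job in at about 28 s; the tray measured 60 mm of travel (home), and the bush reached about 1.6 mm at worst in my readings (limit 3 mm).

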